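Hang the dryer timer plate on its keyhole stud

ROBOT

A 6-joint arm with a two-finger parallel gripper is mounted at the origin on the work surface. World frame = base frame: x ahead of the robot, y to its left, z up, the work surface at z = 0. Lengths are in mm, angles in rad, forces in N, time in s.
With the tool pointing down it reaches from about 325 to 875 mm from the base axis. Payload 4.4 kg.
Tool frame: the origin (TCP) lies on the centre line of the jaws, within the pads' length; the fingertips stand 25 mm ahead of it and the grasp point (between the pads) lies 6 mm ahead of it; z points along the fingers, y is the line along which they close (so a half turn about z gives the same grasp; the last joint's range is limited). The gripper opens to 85 mm and grips with 20 to 120 N. Pads are 22 mm wide; open, the fingers measure 114 mm over their backs; the gripper's body (76 mm by 85 mm) begins 54 mm behind the grasp point. The pads swing forward as they close: fully open they stand 13 mm farther back than shut.
Start: joints at [-1.429, 0.207, 1.542, -0, 1.393, -0.15], TCP at [165.952, -550.534, 256.282] pointing down, gripper open.
Joint ranges: [-2.73, 2.73], [-0.86, 2.22], [0.23, 2.46], [-1.11, 4.25], [0.08, 2.63], [-2.82, 2.82]. Speed limits (rad/s): [2.79, 2.79, 3.14, 3.14, 3.14, 3.14].

INTERFACE

Orientations are given as a unit quaternion [w, x, y, z].
In Python, from station import robot, imaging, hand_in gives the robot as it stands.
- The arm moves only by the tool apply_moves, never from a script. Its arguments are lists of equal length, an entry for each row: "claw": the gripper command: -1 is shut, 1 is fully open, values between are in proportion; "travel": the shift along the tool's x, y, z each as a share of 0.02 m, from -1 to 1, a list of three; "spin": the turn about the tool's z as a share of pi/4 rad, from -1 to 1. A call has 1 to 12 rows; each row shifts and turns the commanded pose from where the row before left it, along the tool's axes as they then stand; what a row does not reach is not made up. A row lasts 1/10 s, in which the tool goes at most 50 mm and 8.59 degrees, less where a joint would pass 70% of its speed; a pose out of reach is approached as far as the arm can. A call with a number of a shift or a turn outside -1 to 1 is refused whole. A call with a gripper value outside its range is refused whole. The fingers move at their own pace and stop on an object; the grip force is fixed at half the most. Time passes only in rows, so rows that do not move let the fingers close. It gives the time, the measured TCP pose, the force, the opening and the grip force at its end, in the units of the state.
- robot.state(): the state, without advancing time (a new reading comes with each control period).
- imaging.snapshot(name): name is "scene" or "top" or "wrist"; returns the picture (400x640x3 uint8, red, green, blue); there is no depth.
- imaging.calibration(name): a dict with "vfov" (degrees; the focal length in pixels is half the picture's height over the tangent of half this angle, whatever the lens; pixels are square), "cx", "cy" (the principal point, pixels), "dist_coeffs" ([k1, k2, p1, p2, k3] as OpenCV has them; the pictures are not rectified), "world_to_cam" (4x4, takes a point from world to camera coordinates). Camera axes: x right, y up, looking along -z (the intrinsics and any distortion apply to the point x, -y, -z); pixel columns grow to the right and rows downward; lengths in mm; the calibration is good to about 2 mm. A picture is of the moment at which its call begins: read the wrist's pose just before it. calibration takes no time and is no camera call; for the wrist camera it gives the pose at the moment of the call.
- hand_in(): hands the job in; it is judged then, once.
The state is a dict: "t": time; "joint_pos": joint angles; "dq": joint speeds; "joint_efforts": joint torques, N m; "ee_pos": TCP position; "tool_rot": TCP orientation; "wrist_force": force on the tool from outside, world axes, zero at the start; "torque": the same for the moment, N m; "width": finger opening in mm; "grip_force": force on a finger pad.
Only numpy, scipy, OpenCV 4.12 (cv2) and the standard library are available. Lean on these libraries where they do the work, as an engineer would, in place of code of your own. Each camera call takes 0.05 s, during which the arm holds its last target. There are 200 camera calls.

TASK

Pick up the timer plate by its grey bar knob, slip the round part of its keyhole over the headed stud on the sloping stand until the plate lies flat on the slope, then slide it straight down the slope until the stud is fully home at the end of the slot, push it firmly against that stop with about 15 newtons for a second to seat it, and let go. The stud may be clamped up to a centimetre and a half higher or lower than the middle of its track, so find it by feel and go gently: never press the plate against the stud with more than about 30 newtons. Leave everything else on the counter where it is.

Things in the scene. Friction and masses are not known exactly. Their poses are not given: they have to be found in the camera images.
- timer: The loose timer plate: white, 130 mm long (its x) by 70 mm wide (y) by 4 mm thick, about 0.22 to 0.41 kg, with a keyhole and a grey bar knob on its front. Origin: centre of the underside; z points out of the front, +x is its upper end. It starts front up, flat on the counter, its +x pointing away from the robot within 0.8 rad, left or right of the stand.
- knob (a point): Middle of the top of the plate's grey bar knob, 30 mm from the plate's centre towards -x and 40 mm above its underside. The knob is 46 mm long along x, 22 mm wide along y and stands 36 mm above the plate's front: grip it across its 22 mm width.
- hole (a point): Centre of the round (eight-sided) part of the keyhole, on the underside: 22 mm across, right through the plate, on the centre line at x = +12 mm of the plate. An open slot 11 mm wide leads from it towards the plate's +x.
- slot_end (a point): Where the stud's centre is when home in the slot, on the underside: on the centre line at x = +36.5 mm of the plate, 24.5 mm beyond the hole's centre. The slot itself ends 4 mm farther.
- face: Sloping upper face of the fixed white stand, 180 mm along the slope by 130 mm wide, at 25 degrees. Origin on the surface, on its centre line, 35 mm up the slope from its middle and about 78 mm above the counter. x points straight up the slope (away from the robot, within 0.3 rad), z out of the surface.
- track (a point): Middle of the dark 60 mm track on the face's centre line (the face's origin). The steel stud is clamped rigidly in it, square to the face, between 15 mm below and 15 mm above this point along the slope (not measured: see or feel it). Shank 8 mm thick; head 18 mm across, 5 mm thick, slightly bevelled top; head's underside 7.5 mm and top 12.5 mm above the face. Nothing is sprung.
- stand: The whole fixed stand (base, sloping face and stud), 165 mm deep by 130 mm wide, about 101 mm high at its far edge and 25 mm at its near edge. Origin: centre of its underside; x away from the robot.
- softener: White bottle with grey cap, 64 mm diameter, 130 mm tall; bystander. Origin: centre of its underside.
- jar: Small glass jar with steel lid, 44 mm diameter, 55 mm tall, between stand and plate; bystander. Origin: centre of its underside.
- can: Aluminium spray can, 54 mm diameter, 110 mm tall; bystander. Origin: centre of its underside.
- scoop_cup: Grey plastic measuring mug, 72 mm diameter, 70 mm tall; bystander. Origin: centre of its underside.
- stain_stick: White stain stick lying on the counter, 22 mm thick, about 100 mm long; bystander. Origin: its underside, middle.
- screwdriver: Screwdriver with black handle lying on the counter; bystander. Origin: on its underside.
- sponge_block: Tan sponge block 100 x 65 x 30 mm; bystander. Origin: centre of its underside.

How it is judged:
By the outcome, as a careful person would: the job done as asked, in the order asked, and still so for the second after the job is handed in, with the robot touching nothing.
It also fails if it takes over 70 s, if anything falls off the work surface, if the arm or the gripper's body presses on something with over 40 N, if the wrist force passes 120 N, or if a joint passes its speed limit or range.

## Working session

There is one attempt and no reset: what is moved stays moved. The work goes in short steps, Python scripts to look and compute and a tool call to move; the robot and the scene stay as the last step left them, time stands still between calls to the robot, and variables do not carry over. Pictures are saved under pics/ and viewed, at most 14 in all, crops included, and the job is handed in when it is done.

Besides the shell and the picture viewer there is one more tool, called after ">>>" as name(argument=value, ...) on one line, values as JSON. apply_moves: Moves the arm, as the interface text tells. Its arguments: {"type":"object","properties":{"claw":{"type":"array"},"travel":{"type":"array"},"spin":{"type":"array"}},"required":["claw","travel","spin"]}

```bash
ls; mkdir -p pics; cat > h.py <<'E'
import numpy as np, cv2
from station import robot, imaging
def K(c,shape=(400,640)):
    f=shape[0]/2/np.tan(np.radians(c["vfov"])/2)
    return np.array([[f,0,c["cx"]],[0,f,c["cy"]],[0,0,1.]])
def ray(c,uv):
    p=cv2.undistortPoints(np.array(uv,float).reshape(-1,1,2),K(c),np.array(c["dist_coeffs"],float)).reshape(-1,2)
    d=np.c_[p[:,0],-p[:,1],-np.ones(len(p))]
    M=np.array(c["world_to_cam"]);R=M[:3,:3];return -R.T@M[:3,3], d@R
def onz(c,uv,z):
    o,d=ray(c,uv);return o+d*((z-o[2])/d[:,2])[:,None]
def onplane(c,uv,p,n):
    o,d=ray(c,uv);return o+d*(((p-o)@n)/(d@n))[:,None]
def proj(c,P):
    M=np.array(c["world_to_cam"]);q=np.atleast_2d(P)@M[:3,:3].T+M[:3,3]
    q=q*[1,-1,-1];return cv2.projectPoints(q,np.zeros(3),np.zeros(3),K(c),np.array(c["dist_coeffs"],float))[0].reshape(-1,2)
def snap(n,f):
    c=imaging.calibration(n);im=imaging.snapshot(n);cv2.imwrite(f"pics/{f}.png",im[:,:,::-1]);return c,im
E
python3 - <<'E'
from h import *
ims=[]
for n in("top","scene"):
    c,im=snap(n,n+"0");print(n,c["vfov"],c["cx"],c["cy"],c["dist_coeffs"],ray(c,[[320,200]]))
s=robot.state();print(s)
E
```

```text
pics
top 53.43141990312915 323.2502038251267 195.88187653104896 [-0.09753917  0.          0.          0.          0.        ] (array([ 458.30670832,   11.1562428 , 1107.39879135]), array([[ 0.09623865, -0.00812326, -0.99541269]]))
scene 55.773403267233384 320.499990957255 198.65281266570761 [0.01272963 0.         0.         0.         0.        ] (array([ 992.37732711, -573.71188668,  718.22850355]), array([[-0.43060434,  0.60351336, -0.67109312]]))
{'t': 0.1, 'joint_pos': array([-1.42850850e+00,  2.07367091e-01,  1.54278846e+00, -1.97089609e-05,
        1.39347257e+00, -1.50497988e-01]), 'dq': array([ 0.00067999, -0.00168313, -0.00351577, -0.00052022,  0.00141188,
       -0.00106411]), 'joint_efforts': array([-6.21746985e-04, -3.84092617e+01, -2.92547429e+01, -3.46556117e-04,
        4.86968842e-03,  1.51073385e-05]), 'ee_pos': array([ 165.85376498, -549.92111341,  255.23419291]), 'tool_rot': array([-1.01776199e-03,  9.89302914e-01,  1.45872233e-01, -5.52024414e-06]), 'wrist_force': array([-0.03415   , -0.44309028, -0.02379472]), 'torque': array([ 0.02091437, -0.01504452,  0.02943061]), 'grip_force': 0.0, 'width': 85.08021471784176}
```

View pics/top0.png

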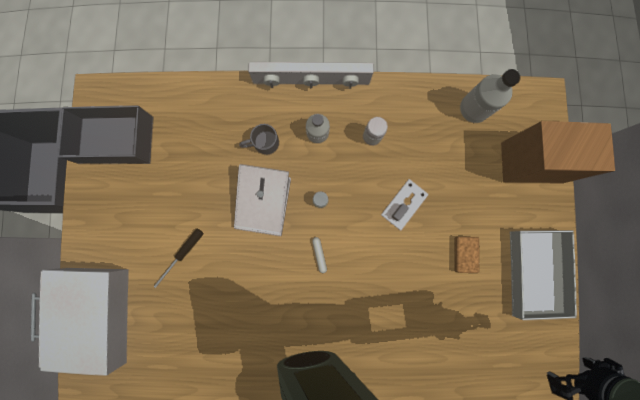

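View pics/scene0.png

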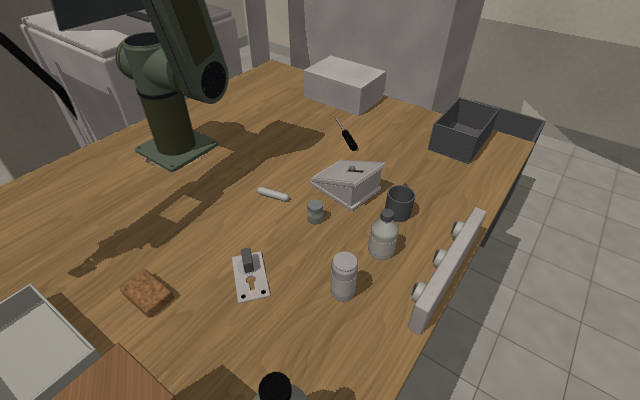

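The top view shows the plate at about (405,205), its knob at about (400,211), the stand at about (262,200) with the stud at about (261,187), and the jar at (320,200). The scene view agrees. Next I'll measure the stand and plate from the top picture.

```bash
python3 - <<'E'
from h import *
c=imaging.calibration("top");im=cv2.imread("pics/top0.png")
hsv=cv2.cvtColor(im,cv2.COLOR_BGR2HSV)
def blob(x0,y0,x1,y1,smax=45,vmin=150):
    m=np.zeros(im.shape[:2],np.uint8);m[y0:y1,x0:x1]=((hsv[...,1]<smax)&(hsv[...,2]>vmin))[y0:y1,x0:x1]*255
    cs,_=cv2.findContours(m,cv2.RETR_EXTERNAL,cv2.CHAIN_APPROX_NONE);return max(cs,key=cv2.contourArea)
p=blob(370,165,445,245);h=cv2.convexHull(p)
P=onz(c,h.reshape(-1,2),4)[:,:2].astype(np.float32)
r=cv2.minAreaRect(P);print("plate",r);print(cv2.boxPoints(r))
q=blob(225,155,300,245);r=cv2.minAreaRect(cv2.convexHull(q));print("stand px",r,cv2.boxPoints(r))
ap=cv2.approxPolyDP(cv2.convexHull(q),4,True).reshape(-1,2);print(ap)
for z in(25,101):print(z,onz(c,ap,z)[:,:2].round(1).tolist())
print("stud",onz(c,[[261,187],[400,210]],[92,40]))
big=cv2.resize(im[150:250,215:445],None,fx=3.4,fy=3.4,interpolation=cv2.INTER_CUBIC);cv2.imwrite("pics/crop1.png",big)
E
```

```text
plate ((554.1649780273438, -235.68394470214844), (69.88081359863281, 130.28750610351562), 51.397361755371094)
[[ 481.4558  -222.34538]
 [ 583.2744  -303.6338 ]
 [ 626.87415 -249.0225 ]
 [ 525.05554 -167.7341 ]]
stand px ((260.5599670410156, 199.63372802734375), (49.33339309692383, 66.18588256835938), 4.899093151092529) [[233.15721 230.4992 ]
 [238.80956 164.55511]
 [287.9627  168.76825]
 [282.31036 234.71234]]
[[239 165]
 [287 172]
 [280 234]
 [234 227]]
25 [[659.3, 226.8], [640.1, 93.5], [469.9, 110.5], [488.1, 236.2]]
101 [[645.2, 211.7], [627.4, 87.8], [469.0, 103.6], [486.0, 220.4]]
stud [[ 589.4909687   154.97803263   92.        ]
 [ 535.09159873 -214.44850999   40.        ]]
```

View pics/crop1.png

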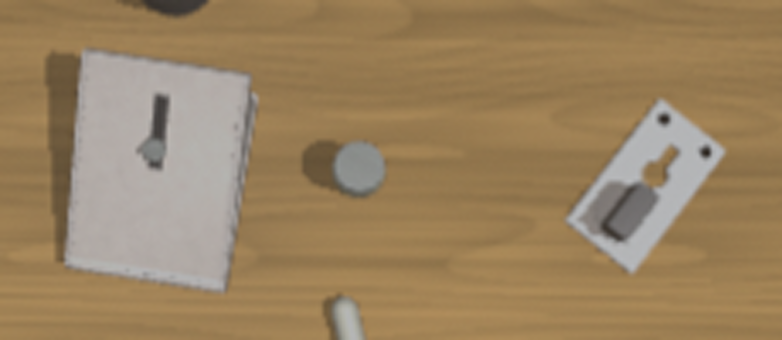

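>>> apply_moves(claw=[1, 1, 1, 1, 1, 1, 1, 1, 1, 1, 1, 1], travel=[[0, 0, 0], [0, 0, 0], [0, 0, 0], [0.33, -1, -0.1], [0.33, -1, -0.1], [0.33, -1, -0.1], [0.33, -1, -0.1], [0.33, -1, -0.1], [0.33, -1, -0.1], [0.33, -1, -0.1], [0.33, -1, -0.1], [0.33, -1, -0.1]], spin=[0.186, 0.186, 0.186, 0, 0, 0, 0, 0, 0, 0, 0, 0])

```text
t: 1.3
ee_pos: [251.2, -379.7, 274.1]
tool_rot: [-0.0, 0.997, -0.073, -0.0]
wrist_force: [0.2, 0.6, -0.3]
width: 85.5
grip_force: 0.0
```

>>> apply_moves(claw=[1, 1, 1, 1, 1, 1, 1, 1, 1, 1, 1, 1], travel=[[0.33, -1, -0.1], [0.33, -1, -0.1], [0.33, -1, -0.1], [0.33, -1, -0.1], [0.33, -1, -0.1], [0.33, -1, -0.1], [0.33, -1, -0.1], [0.33, -1, -0.1], [0.33, -1, -0.1], [0.33, -1, -0.1], [0.33, -1, -0.1], [0.33, -1, -0.1]], spin=[0, 0, 0, 0, 0, 0, 0, 0, 0, 0, 0, 0])

```text
t: 2.5
ee_pos: [364.0, -153.8, 298.1]
tool_rot: [-0.0, 0.997, -0.073, -0.0]
wrist_force: [1.1, -0.3, -0.3]
width: 85.5
grip_force: 0.0
```

>>> apply_moves(claw=[1, 1, 1, 1, 1, 1, 1, 1, 1, 1, 1, 1], travel=[[0.33, -1, 0], [0.33, -1, 0], [0.33, -1, 0], [0.33, -1, 0], [0.33, -1, 0], [0.33, -1, 0], [0.33, -1, 0], [0.33, -1, 0], [0.33, -1, 0], [0.33, -1, 0], [0.33, -1, 0], [0.33, -1, 0]], spin=[0, 0, 0, 0, 0, 0, 0, 0, 0, 0, 0, 0])

```text
t: 3.7
ee_pos: [477.0, 72.1, 298.0]
tool_rot: [0.0, 0.997, -0.073, -0.0]
wrist_force: [0.5, -0.0, 1.1]
width: 85.7
grip_force: 0.0
```

```bash
python3 - <<'E'
from h import *
c,im=snap("wrist","w1");s=robot.state();print(s['t'],s['ee_pos'],s['tool_rot'],s['joint_pos'],ray(c,[[320,200]]),c['vfov'])
E
```

```text
3.75 [478.02598207  74.3598958  298.04706761] [-1.39496976e-03  9.97426923e-01 -7.16764331e-02  2.74737099e-04] [-0.02650802 -0.02310525  1.70422273  0.00277935  1.45980054  1.68745742] (array([542.82260212,  61.90303487, 416.16128579]), array([[-0.28068767,  0.0473409 , -0.9588693 ]])) 71.70226744966904
```

View pics/w1.png

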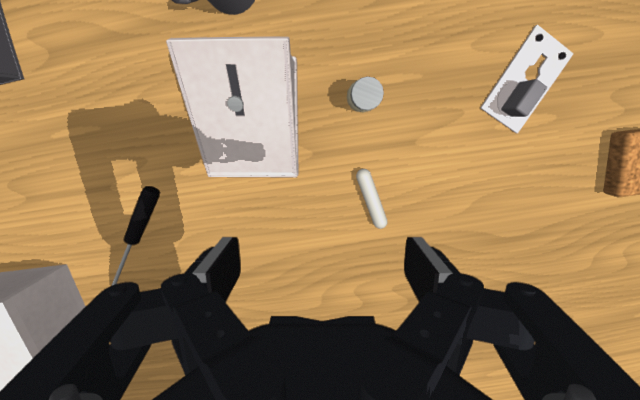

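The wrist view shows the face corners near (168,40), (288,38), (297,177) and (208,177), the stud head at (234,104), the track from about (231,65) to (240,116), and the plate at about (527,80). I'll compute positions from it.

```bash
python3 - <<'E'
from h import *
c=imaging.calibration("wrist");im=cv2.imread("pics/w1.png")
hsv=cv2.cvtColor(im,cv2.COLOR_BGR2HSV);g=cv2.cvtColor(im,cv2.COLOR_BGR2GRAY)
far=onz(c,[[169,40],[289,38]],101);near=onz(c,[[297,177],[208,177]],25)
print("far",far,"near",near)
m=(far.mean(0)+near.mean(0))/2
ex=far.mean(0)-near.mean(0);print(np.linalg.norm(ex));
yaw=np.arctan2(ex[1],ex[0]);yaw2=np.arctan2(*(far[0]-far[1])[:2])*-1;print(yaw,yaw2,m)
a=np.radians(25)
yw=(yaw+yaw2)/2
X=np.array([np.cos(yw)*np.cos(a),np.sin(yw)*np.cos(a),np.sin(a)]);n=np.array([-np.cos(yw)*np.sin(a),-np.sin(yw)*np.sin(a),np.cos(a)])
Y=np.cross(n,X)
O=m+35*X
# dark track
t=(g<90);t[:55]=0;t[125:]=0;t[:,:215]=0;t[:,255:]=0
ys,xs=np.nonzero(t);W=onplane(c,np.c_[xs,ys],O,n)-O
print("O",O,"track x range",np.percentile(W@X,[0,1,50,99,100]),"y",np.median(W@Y), ys.min(),ys.max())
head=onplane(c,[[234,104]],O+12.5*n,n)-O;print("head s,y",head@X,head@Y)
tr=c; h2=onplane(imaging.calibration("top"),[[215+153/3.4,150+152/3.4]],O+12.5*n,n)-O;print("top head",h2@X,h2@Y)
t2=onplane(imaging.calibration("top"),[[215+161/3.4,150+95/3.4],[215+155/3.4,150+168/3.4]],O,n)-O;print("top track",t2@X,t2@Y)
# plate
msk=((hsv[...,1]<40)&(hsv[...,2]>150)).astype(np.uint8)*255;msk[:, :470]=0;msk[:,585:]=0;msk[150:]=0
cs,_=cv2.findContours(msk,cv2.RETR_EXTERNAL,cv2.CHAIN_APPROX_NONE);k=cv2.convexHull(max(cs,key=cv2.contourArea)).reshape(-1,2)
r=cv2.minAreaRect(onz(c,k,4)[:,:2].astype(np.float32));print(r)
cv2.imwrite("pics/crop2.png",cv2.resize(im[30:185,160:305],None,fx=3.8,fy=3.8,interpolation=cv2.INTER_CUBIC))
E
```

```text
far [[647.82565891 212.0575928  101.        ]
 [629.53635587  86.74409555 101.        ]] near [[468.65874188 112.0024887   25.        ]
 [487.32019428 240.25832557  25.        ]]
179.75605787586966
-0.16483162394953127 -0.14492515609638082 [558.33523773 162.76562565  63.        ]
O [589.67632207 157.87238099  77.79163916] track x range [-28.6535249  -28.63895822  10.08144201  28.58301543  28.59065301] y 1.722420978833998 65 114
head s,y [-10.82934493] [2.25722736]
top head [-15.15246307] [-2.33200223]
top track [ 26.93686476 -32.51094351] [-1.78668038 -3.06425252]
((557.2432250976562, -232.42752075195312), (70.56918334960938, 130.58895874023438), 51.72243881225586)
```

View pics/crop2.png

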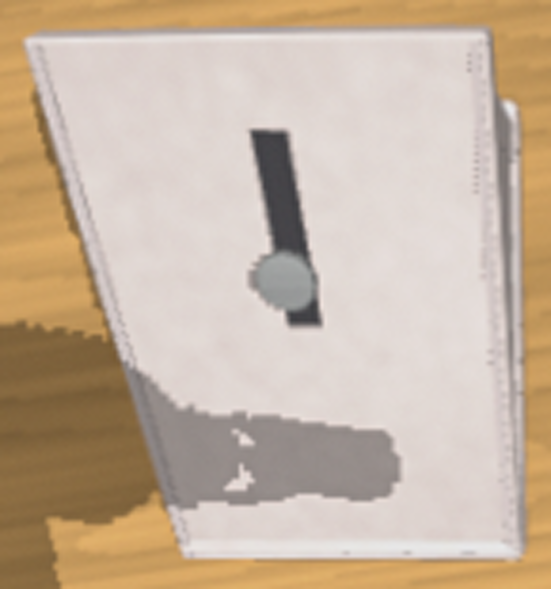

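The crop shows the stud head at crop pixel (285,280), near the bottom of the track, so s is about -11 mm. Now I'll go above the plate.

>>> apply_moves(claw=[1, 1, 1, 1], travel=[[0, 0, 0], [0, 0, 0], [0, 0, 0], [0, 0, 0]], spin=[0.168, 0.168, 0.168, 0.168])

```text
t: 4.15
ee_pos: [476.6, 70.9, 298.0]
tool_rot: [0.0, 0.943, -0.333, -0.0]
wrist_force: [0.4, -0.3, 0.4]
width: 85.5
grip_force: 0.0
```

>>> apply_moves(claw=[1, 1, 1, 1, 1, 1, 1, 1, 1, 1, 1, 1], travel=[[0.93, 0.81, 0.45], [0.93, 0.81, 0.45], [0.93, 0.81, 0.45], [0.93, 0.81, 0.45], [0.93, 0.81, 0.45], [0.93, 0.81, 0.45], [0.93, 0.81, 0.45], [0.93, 0.81, 0.45], [0.93, 0.81, 0.45], [0.93, 0.81, 0.45], [0.93, 0.81, 0.45], [0.93, 0.81, 0.45]], spin=[0, 0, 0, 0, 0, 0, 0, 0, 0, 0, 0, 0])

```text
t: 5.35
ee_pos: [530.0, -221.0, 189.7]
tool_rot: [-0.0, 0.944, -0.33, -0.0]
wrist_force: [1.0, 0.1, -0.4]
width: 85.2
grip_force: 0.0
```

>>> apply_moves(claw=[0.1, 0.1], travel=[[0, 0, 0], [0, 0, 0]], spin=[0, 0])

```text
t: 5.55
ee_pos: [529.7, -220.2, 189.7]
tool_rot: [-0.0, 0.944, -0.331, -0.001]
wrist_force: [0.9, -1.2, 0.6]
width: 58.8
grip_force: 0.0
```

```bash
python3 - <<'E'
from h import *
s=robot.state();c,im=snap("wrist","w2");print(s['t'],s['ee_pos'],s['tool_rot'],s['joint_pos'],s['width'])
im=im[:,:,::-1];hsv=cv2.cvtColor(im,cv2.COLOR_BGR2HSV)
msk=((hsv[...,1]<40)&(hsv[...,2]>150)).astype(np.uint8)*255
cs,_=cv2.findContours(msk,cv2.RETR_EXTERNAL,cv2.CHAIN_APPROX_NONE);k=cv2.convexHull(max(cs,key=cv2.contourArea)).reshape(-1,2)
print(cv2.minAreaRect(onz(c,k,4)[:,:2].astype(np.float32)),cv2.boundingRect(k))
print(proj(c,[[532.2,-215.4,40]]))
E
```

```text
5.55 [ 529.74699461 -220.16600741  189.72340929] [-3.36101221e-04  9.43685849e-01 -3.30841655e-01 -8.39970218e-04] [-5.44876829e-01  2.66825574e-01  1.61140920e+00  3.26501519e-04
  1.26514034e+00  1.70021189e+00] 58.84665990569267
((555.7232666015625, -235.99789428710938), (70.21923065185547, 128.99923706054688), 51.41756820678711) (284, 91, 68, 119)
[[315.9071479  188.82300411]]
```

View pics/w2.png

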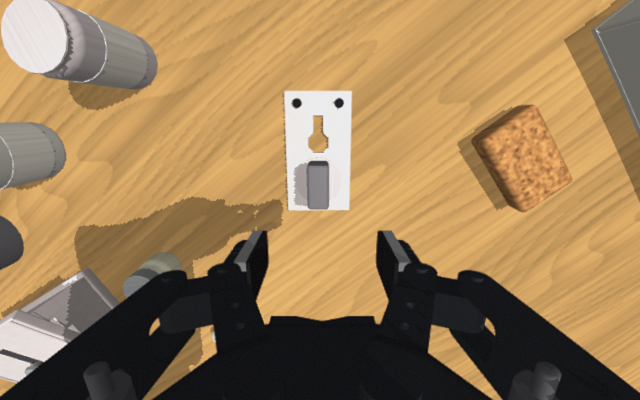

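The close view shows the plate square to the tool, with the knob at (318,185) and the fingers centred on column 322. So I shift -3.8 mm in tool y, then descend.

>>> apply_moves(claw=[0, 0, 0, 0, 0, 0, 0, 0, 0, 0], travel=[[0, -0.19, 0.94], [0, 0, 0.94], [0, 0, 0.94], [0, 0, 0.94], [0, 0, 0.94], [0, 0, 0.94], [0, 0, 0.94], [0, 0, 0.94], [0, 0, 0], [0, 0, 0]], spin=[0, 0, 0, 0, 0, 0, 0, 0, 0, 0])

```text
t: 6.6
ee_pos: [532.9, -216.4, 40.4]
tool_rot: [-0.0, 0.944, -0.33, -0.0]
wrist_force: [0.3, 0.2, -0.2]
width: 42.5
grip_force: 0.0
```

>>> apply_moves(claw=[-1, -1, -1, -1, -1, -1, -1, -1], travel=[[0, 0, 0], [0, 0, 0], [0, 0, 0], [0, 0, 0], [0, 0, 0], [0, 0, 0], [0, 0, 0], [0, 0, 0]], spin=[0, 0, 0, 0, 0, 0, 0, 0])

```text
t: 7.4
ee_pos: [534.0, -217.9, 41.8]
tool_rot: [0.0, 0.944, -0.33, 0.001]
wrist_force: [-1.4, 1.1, 6.1]
width: 20.7
grip_force: 62.6
```

>>> apply_moves(claw=[-1, -1, -1, -1, -1, -1, -1, -1, -1, -1, -1], travel=[[0, 0, -0.3], [0, 0, -0.6], [0, 0, -0.8], [0, 0, -0.8], [0, 0, -0.8], [0, 0, -0.8], [0, 0, -0.8], [0, 0, -0.8], [0, 0, -0.5], [0, 0, -0.2], [0, 0, 0]], spin=[0, 0, 0, 0, -0.134, -0.134, -0.134, -0.134, -0.13, 0, 0])

```text
t: 8.5
ee_pos: [533.2, -217.5, 169.2]
tool_rot: [0.0, 0.997, -0.076, 0.001]
wrist_force: [0.2, -0.4, -4.1]
width: 21.1
grip_force: 61.2
```

```bash
python3 - <<'E'
from h import *
s=robot.state();print(s)
E
```

```text
{'t': 8.5, 'joint_pos': array([-5.37583245e-01,  2.91625969e-01,  1.62585905e+00, -5.11156740e-06,
        1.22197389e+00,  1.18551720e+00]), 'dq': array([-0.00058814,  0.02152727,  0.02089803,  0.00046028, -0.00705686,
       -0.00410158]), 'joint_efforts': array([ 3.92352557e-02, -4.20874035e+01, -2.86146766e+01,  1.62360538e-02,
        2.39257532e-02, -2.39962101e-02]), 'ee_pos': array([ 533.17236775, -217.49669198,  169.23139064]), 'tool_rot': array([ 4.77155012e-04,  9.97101332e-01, -7.60775649e-02,  9.54224714e-04]), 'wrist_force': array([ 0.15723118, -0.4394446 , -4.08067525]), 'torque': array([-0.00258035, -0.00789638, -0.02820518]), 'grip_force': 61.24448776245117, 'width': 21.109273504222873}
```

>>> apply_moves(claw=[-1, -1, -1, -1, -1, -1, -1, -1, -1, -1, -1, -1], travel=[[-0.06, -0.4, 0], [-0.12, -0.8, 0], [-0.14, -0.98, 0], [-0.14, -0.98, 0], [-0.14, -0.98, 0], [-0.14, -0.98, 0], [-0.14, -0.98, 0], [-0.14, -0.98, 0], [-0.14, -0.98, 0], [-0.14, -0.98, 0], [-0.14, -0.98, 0], [-0.14, -0.98, 0]], spin=[0, 0, 0, 0, 0, 0, 0, 0, 0, 0, 0, 0])

```text
t: 9.7
ee_pos: [533.2, 7.3, 167.0]
tool_rot: [-0.0, 0.997, -0.075, -0.001]
wrist_force: [-0.5, 0.1, -3.7]
width: 21.0
grip_force: 61.2
```

>>> apply_moves(claw=[-1, -1, -1, -1, -1, -1, -1, -1, -1, -1, -1, -1], travel=[[-0.14, -0.98, 0], [-0.14, -0.98, 0], [-0.14, -0.98, 0], [-0.14, -0.98, 0], [-0.14, -0.98, 0], [-0.14, -0.98, 0], [-0.14, -0.98, 0], [-0.14, -0.98, 0], [-0.14, -0.98, 0], [-0.14, -0.98, 0], [-0.11, -0.5, 0.3], [0, 0, 0]], spin=[0, 0, 0, 0, 0, 0, 0, 0, 0, 0, 0, 0])

```text
t: 10.9
ee_pos: [533.3, 214.7, 160.1]
tool_rot: [0.0, 0.997, -0.074, -0.002]
wrist_force: [-0.9, -0.2, -3.6]
width: 20.9
grip_force: 61.1
```

```bash
python3 - <<'E'
from h import *
c,im=snap("wrist","w3");s=robot.state();print(s['t'],s['ee_pos'],s['tool_rot'],s['wrist_force'])
E
```

```text
10.95 [533.77145418 213.64990151 160.43343718] [ 6.73388563e-04  9.97240458e-01 -7.42209605e-02 -1.50498949e-03] [ 0.18600166 -0.21338541 -3.75127633]
```

View pics/w3.png

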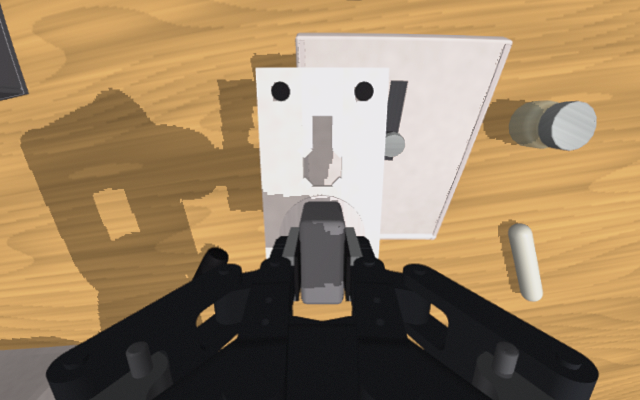

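The plate is held level. Its hole is at about (322,167), the slot runs up to (322,116), and the stud head is at about (393,145). I'll work out the stud, the hole and the face pose from this view.

```bash
cat >> h.py <<'E'
a=np.radians(25);yw=-0.15
X=np.array([np.cos(yw)*np.cos(a),np.sin(yw)*np.cos(a),np.sin(a)]);n=np.array([-np.cos(yw)*np.sin(a),-np.sin(yw)*np.sin(a),np.cos(a)]);Y=np.cross(n,X)
O=np.array([589.9,159.4,77.8])
E
python3 - <<'E'
from h import *
c=imaging.calibration("wrist");T=np.array([533.77,213.65,160.43])
tx=np.array([np.cos(.149),-np.sin(.149),0]);ty=np.array([-np.sin(.149),-np.cos(.149),0])
pz=160.43-41.8
for nm,uv,z in(("hole",[322,167.5],pz+4),("plate corners",[257,68],pz+4),("",[389,68],pz+4)):
    P=onz(c,[uv],z)[0]-T;print(nm,P@tx,P@ty)
def face(uv,h):
    P=onplane(c,uv,O+h*n,n)-O;return np.c_[P@X,P@Y].round(1).tolist()
print("head",face([[392.5,145]],12.5)); print("face corners far",face([[297,35],[511,41],[434,238]],0)); print("track topR, bottom",face([[408,81],[390,81],[386,160],[392,160]],0))
im=cv2.imread("pics/w3.png");cv2.imwrite("pics/crop3.png",cv2.resize(im[25:245,290:520],None,fx=2.5,fy=2.5,interpolation=cv2.INTER_CUBIC))
E
```

```text
hole 39.55360162402474 0.7380504736652828
plate corners 92.35325864085377 -33.31488912093093
 92.40900504300637 35.8289171342433
head [[-10.5, -4.5]]
face corners far [[55.3, 59.1], [54.1, -68.2], [-123.7, -67.9]]
track topR, bottom [[29.3, -10.6], [29.1, 1.0], [-31.2, -5.4], [-31.1, -10.0]]
```

View pics/crop3.png

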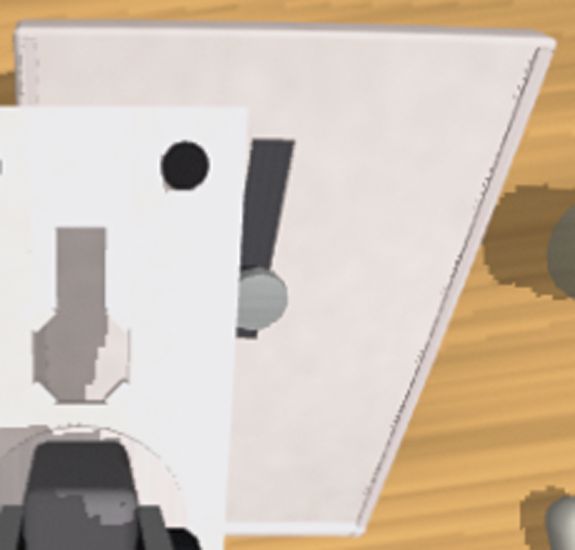

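The crop confirms the stud head at crop pixel (262,298), on the track's centre line. Next I lower the plate beside the stud so it tilts against the slope.

>>> apply_moves(claw=[-1, -1, -1, -1], travel=[[0, 0, 0.4], [0, 0, 0.4], [0, 0, 0.3], [0, 0, 0.1]], spin=[0, 0, 0, 0])

```text
t: 11.35
ee_pos: [534.6, 212.3, 136.3]
tool_rot: [0.0, 0.997, -0.076, -0.001]
wrist_force: [0.4, -0.1, -3.6]
width: 20.5
grip_force: 61.2
```

>>> apply_moves(claw=[-1, -1, -1, -1], travel=[[0, 0, 0.1], [0, 0, 0.1], [0, 0, 0.1], [0, 0, 0.1]], spin=[0, 0, 0, 0])

```text
t: 11.75
ee_pos: [534.8, 213.4, 131.5]
tool_rot: [0.0, 0.997, -0.075, -0.001]
wrist_force: [-9.6, -0.1, 6.2]
width: 21.1
grip_force: 62.6
```

>>> apply_moves(claw=[-1, -1, -1], travel=[[0, 0, 0.1], [0, 0, 0.1], [0, 0, 0.1]], spin=[0, 0, 0])

```text
t: 12.05
ee_pos: [533.1, 213.7, 124.9]
tool_rot: [0.0, 0.997, -0.075, -0.002]
wrist_force: [-11.6, -0.2, 6.0]
width: 21.0
grip_force: 63.1
```

>>> apply_moves(claw=[-1, -1, -1, -1, -1, -1], travel=[[0, 0, 0.15], [0, 0, 0.15], [0, 0, 0.15], [0, 0, 0.15], [0, 0, 0.15], [0, 0, 0.15]], spin=[0, 0, 0, 0, 0, 0])

```text
t: 12.65
ee_pos: [530.9, 213.8, 105.4]
tool_rot: [0.0, 0.997, -0.075, -0.005]
wrist_force: [-14.2, 0.9, 4.6]
width: 20.8
grip_force: 64.9
```

>>> apply_moves(claw=[-1, -1, -1], travel=[[0, 0, 0.15], [0, 0, 0.1], [0, 0, 0.1]], spin=[0, 0, 0])

```text
t: 12.95
ee_pos: [531.6, 213.8, 98.5]
tool_rot: [0.0, 0.997, -0.075, -0.004]
wrist_force: [-11.1, 0.6, 4.0]
width: 20.7
grip_force: 65.8
```

>>> apply_moves(claw=[-1, -1, -1], travel=[[0, 0, 0.1], [0, 0, 0.05], [0, 0, 0.05]], spin=[0, 0, 0])

```text
t: 13.25
ee_pos: [532.1, 213.8, 94.7]
tool_rot: [0.0, 0.997, -0.075, -0.004]
wrist_force: [-11.1, 0.1, 4.4]
width: 20.7
grip_force: 66.3
```

>>> apply_moves(claw=[-1, -1, -1], travel=[[0, 0, 0.05], [0, 0, 0.05], [0, 0, 0.05]], spin=[0, 0, 0])

```text
t: 13.55
ee_pos: [532.4, 213.7, 92.1]
tool_rot: [0.0, 0.997, -0.075, -0.003]
wrist_force: [-11.8, -0.5, 12.7]
width: 20.5
grip_force: 67.9
```

>>> apply_moves(claw=[-1, -1, -1], travel=[[0, 0, 0.05], [0, 0, 0], [0, 0, 0]], spin=[0, 0, 0])

```text
t: 13.85
ee_pos: [532.4, 213.7, 92.1]
tool_rot: [0.0, 0.997, -0.075, -0.003]
wrist_force: [-13.2, -0.9, 10.1]
width: 20.9
grip_force: 67.7
```

```bash
python3 - <<'E'
from h import *
c,im=snap("wrist","w4");s=robot.state();print(s['t'],s['ee_pos'],s['tool_rot'],s['wrist_force'],s['torque'])
c,im=snap("scene","s4");cv2.imwrite("pics/both4.png",np.vstack([cv2.imread("pics/w4.png")[0:300],cv2.resize(im[120:220,270:420],(450,300),interpolation=cv2.INTER_CUBIC)[:,:,::-1].copy() if 0 else cv2.copyMakeBorder(cv2.resize(im[120:220,270:420],(450,300),interpolation=cv2.INTER_CUBIC)[:,:,::-1],0,0,0,190,cv2.BORDER_CONSTANT)]))
E
```

```text
13.9 [532.38010318 213.70158614  92.11368227] [ 3.22364918e-04  9.97197985e-01 -7.47343805e-02 -3.29354106e-03] [-13.34473011  -0.46921426  10.33105215] [-0.05466699  1.45307955 -0.09689341]
```

View pics/both4.png

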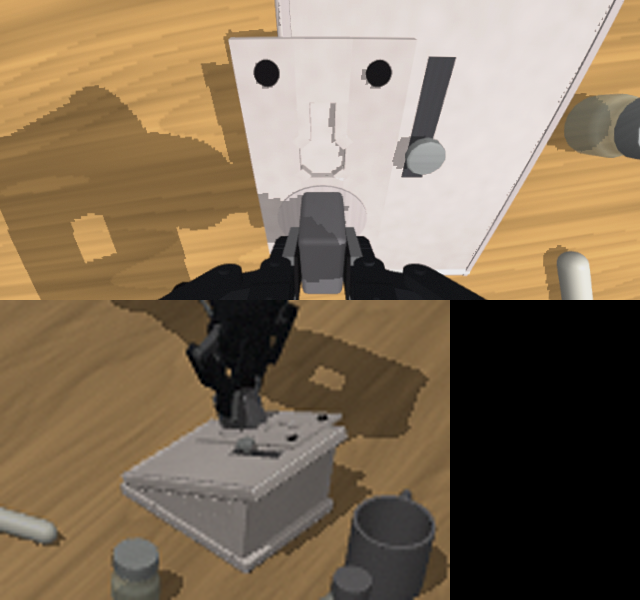

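The picture shows the plate lying flat on the slope beside the stud. The hole is at (322,157) and the stud head at (426,156).

```bash
python3 - <<'E'
from h import *
c=imaging.calibration("wrist")
def face(uv,h):
    P=onplane(c,uv,O+h*n,n)-O;return np.c_[P@X,P@Y].round(2)
im=cv2.imread("pics/w4.png");g=cv2.cvtColor(im,cv2.COLOR_BGR2GRAY)
cv2.imwrite("pics/crop4.png",cv2.resize(im[85:195,285:465],None,fx=4.4,fy=4.4,interpolation=cv2.INTER_CUBIC))
print("head",face([[426,156]],12.5),"hole",face([[322,157]],4))
print("slot line",face([[322,157],[322,105]],4),"plate far corners",face([[229,38],[416,38]],4),"face edges",face([[467,273],[622,0]],0),"track",face([[428,57],[456,57],[402,177],[421,177]],0))
E
```

```text
head [[-10.39  -2.91]] hole [[-16.58  44.42]]
slot line [[-16.58  44.42]
 [  9.88  44.46]] plate far corners [[36.12 79.14]
 [36.17  9.44]] face edges [[-123.61  -66.73]
 [  51.42  -67.39]] track [[ 28.58   1.91]
 [ 28.8   -9.5 ]
 [-31.84   1.28]
 [-31.82  -9.07]]
```

View pics/crop4.png

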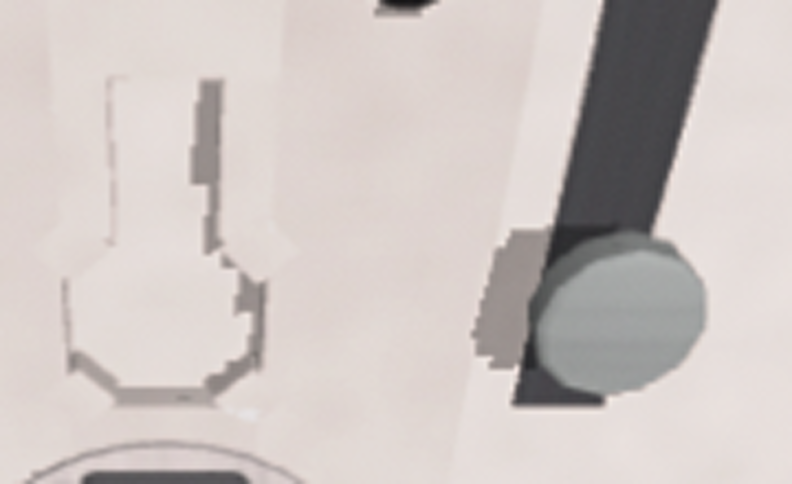

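The crop confirms the hole centre and head positions. The hole must move -47.6 mm in face Y and +6.2 mm up the slope. I lift along the normal first.

>>> apply_moves(claw=[-1, -1, -1, -1, -1, -1, -1], travel=[[-0.085, 0, -0.18], [-0.085, 0, -0.18], [-0.085, 0, -0.18], [-0.085, 0, -0.18], [-0.085, 0, -0.18], [0, 0, 0], [0, 0, 0]], spin=[0, 0, 0, 0, 0, 0, 0])

```text
t: 14.65
ee_pos: [527.1, 214.5, 109.0]
tool_rot: [-0.0, 0.997, -0.075, 0.0]
wrist_force: [-0.1, -0.5, -3.6]
width: 21.0
grip_force: 65.5
```

>>> apply_moves(claw=[-1, -1, -1, -1, -1, -1, -1], travel=[[0.03, 0.3, -0.05], [0.03, 0.5, -0.05], [0.03, 0.6, 0], [0.03, 0.5, 0], [0.03, 0.35, 0], [0.015, 0.13, 0], [0, 0, 0]], spin=[0, 0, 0, 0, 0, 0, 0])

```text
t: 15.35
ee_pos: [523.2, 166.4, 110.9]
tool_rot: [-0.0, 0.997, -0.076, 0.0]
wrist_force: [0.3, 0.1, -2.8]
width: 20.7
grip_force: 65.5
```

```bash
python3 - <<'E'
from h import *
c,im=snap("wrist","w5");s=robot.state();T=s['ee_pos'];print(s['t'],T,s['tool_rot'])
F=np.array([530.83,165.79,94.73]);d=T-F;print("s,Y,h err",d@X,d@Y,d@n)
cv2.imwrite("pics/crop5.png",cv2.resize(im[60:240,220:420],None,fx=3.3,fy=3.3,interpolation=cv2.INTER_CUBIC)[:,:,::-1])
E
```

```text
15.4 [523.22595824 166.75178336 110.94100392] [-1.53854697e-04  9.97161173e-01 -7.52965228e-02  6.72233888e-05]
s,Y,h err -0.09341169753240998 -0.18535022666637613 17.930422356020873
```

View pics/crop5.png

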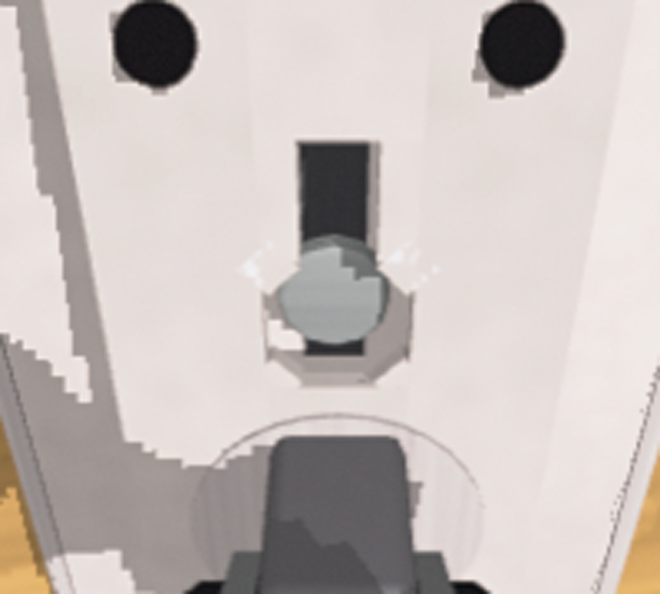

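The stud head is visible through the hole: head at crop pixel (333,293), hole centre at about (338,322). I'll check the parallax.

```bash
python3 - <<'E'
from h import *
c=imaging.calibration("wrist")
for h,uv in((12.5,[[220+333/3.3,60+293/3.3]]),(22,[[220+338/3.3,60+322/3.3]])):
    P=onplane(c,uv,O+h*n,n)-O;print(P@X,P@Y)
E
```

```text
[-11.3751156] [-2.82995033]
[-10.65833677] [-3.59768754]
```

>>> apply_moves(claw=[-1, -1, -1, -1], travel=[[-0.02, -0.03, 0.01], [0.05, 0, 0.11], [0.05, 0, 0.11], [0, 0, 0]], spin=[0, 0, 0, 0])

```text
t: 15.8
ee_pos: [524.6, 167.4, 105.7]
tool_rot: [0.0, 0.997, -0.075, -0.0]
wrist_force: [-0.9, 0.3, -4.0]
width: 20.7
grip_force: 65.5
```

>>> apply_moves(claw=[-1, -1, -1], travel=[[0.021, 0, 0.045], [0.021, 0, 0.045], [0.021, 0, 0.045]], spin=[0, 0, 0])

```text
t: 16.1
ee_pos: [526.1, 167.1, 103.5]
tool_rot: [-0.0, 0.997, -0.075, 0.0]
wrist_force: [1.0, -0.3, -3.7]
width: 21.0
grip_force: 65.5
```

>>> apply_moves(claw=[-1, -1, -1], travel=[[0.021, 0, 0.045], [0.021, 0, 0.045], [0.021, 0, 0.045]], spin=[0, 0, 0])

```text
t: 16.4
ee_pos: [527.4, 166.9, 100.8]
tool_rot: [-0.0, 0.997, -0.075, 0.0]
wrist_force: [0.5, -0.8, -3.1]
width: 20.9
grip_force: 65.5
```

>>> apply_moves(claw=[-1, -1, -1, -1], travel=[[0.021, 0, 0.045], [0.021, 0, 0.045], [0.021, 0, 0.045], [0.021, 0, 0.045]], spin=[0, 0, 0, 0])

```text
t: 16.8
ee_pos: [529.0, 166.6, 97.2]
tool_rot: [-0.0, 0.997, -0.075, 0.0]
wrist_force: [-0.6, -0.2, -2.8]
width: 21.0
grip_force: 65.5
```

>>> apply_moves(claw=[-1, -1, -1], travel=[[0.021, 0, 0.045], [0.021, 0, 0.045], [0.021, 0, 0.045]], spin=[0, 0, 0])

```text
t: 17.1
ee_pos: [530.1, 166.5, 94.5]
tool_rot: [-0.0, 0.997, -0.075, -0.0]
wrist_force: [-1.7, 0.4, -0.2]
width: 20.7
grip_force: 65.9
```

>>> apply_moves(claw=[-1, -1, -1], travel=[[0.015, 0, 0.03], [0.015, 0, 0.03], [0, 0, 0]], spin=[0, 0, 0])

```text
t: 17.4
ee_pos: [530.2, 166.5, 94.4]
tool_rot: [0.0, 0.997, -0.075, -0.001]
wrist_force: [-6.5, -0.8, 5.5]
width: 20.8
grip_force: 67.0
```

>>> apply_moves(claw=[-1, -1, -1, -1, -1], travel=[[-0.09, 0, 0.042], [-0.09, 0, 0.042], [-0.09, 0, 0.042], [-0.09, 0, 0.042], [0, 0, 0]], spin=[0, 0, 0, 0, 0])

```text
t: 17.9
ee_pos: [526.6, 167.7, 92.8]
tool_rot: [-0.001, 0.997, -0.075, 0.003]
wrist_force: [0.3, -0.4, 5.3]
width: 20.8
grip_force: 66.8
```

>>> apply_moves(claw=[-1, -1, -1, -1, -1], travel=[[-0.09, 0, 0.042], [-0.09, 0, 0.042], [-0.09, 0, 0.042], [-0.09, 0, 0.042], [0, 0, 0]], spin=[0, 0, 0, 0, 0])

```text
t: 18.4
ee_pos: [519.6, 169.0, 89.5]
tool_rot: [-0.001, 0.997, -0.075, 0.004]
wrist_force: [0.9, 1.1, 5.0]
width: 20.3
grip_force: 66.7
```

>>> apply_moves(claw=[-1, -1, -1, -1, -1], travel=[[-0.09, 0, 0.042], [-0.09, 0, 0.042], [-0.09, 0, 0.042], [-0.09, 0, 0.042], [0, 0, 0]], spin=[0, 0, 0, 0, 0])

```text
t: 18.9
ee_pos: [512.7, 170.1, 86.2]
tool_rot: [-0.001, 0.997, -0.075, 0.004]
wrist_force: [1.0, 0.8, 6.2]
width: 20.9
grip_force: 66.8
```

>>> apply_moves(claw=[-1, -1, -1], travel=[[-0.045, 0, 0.021], [-0.045, 0, 0.021], [0, 0, 0]], spin=[0, 0, 0])

```text
t: 19.2
ee_pos: [511.2, 170.3, 85.5]
tool_rot: [-0.001, 0.997, -0.075, 0.004]
wrist_force: [0.4, -0.1, 7.0]
width: 20.5
grip_force: 67.0
```

>>> apply_moves(claw=[-1, -1, -1], travel=[[-0.045, 0, 0.021], [-0.045, 0, 0.021], [0, 0, 0]], spin=[0, 0, 0])

```text
t: 19.5
ee_pos: [509.5, 170.6, 84.7]
tool_rot: [-0.001, 0.997, -0.075, 0.004]
wrist_force: [1.4, 1.5, 6.6]
width: 20.8
grip_force: 67.0
```

>>> apply_moves(claw=[-1, -1, -1], travel=[[-0.045, 0, 0.021], [-0.045, 0, 0.021], [0, 0, 0]], spin=[0, 0, 0])

```text
t: 19.8
ee_pos: [507.8, 170.9, 83.9]
tool_rot: [-0.001, 0.997, -0.075, 0.004]
wrist_force: [0.8, 0.4, 6.8]
width: 20.7
grip_force: 67.0
```

>>> apply_moves(claw=[-1, -1, -1], travel=[[-0.045, 0, 0.021], [-0.045, 0, 0.021], [0, 0, 0]], spin=[0, 0, 0])

```text
t: 20.1
ee_pos: [507.6, 170.9, 83.9]
tool_rot: [-0.001, 0.997, -0.075, 0.006]
wrist_force: [3.1, -1.0, 7.9]
width: 20.7
grip_force: 67.1
```

```bash
python3 - <<'E'
from h import *
s=robot.state();T=s['ee_pos'];F=s['wrist_force']+[0,0,3.7];print(T,"FX,FY,Fn",F@X,F@Y,F@n,s['torque'])
d=T-np.array([530.83,165.79,94.73]);print(d@X,d@Y,d@n)
E
```

```text
[507.64503004 170.92365466  83.91954743] FX,FY,Fn 7.7800756270970695 -0.4989559696482289 9.13938666910537 [-0.24674895 -0.25342291 -0.00418459]
-26.040749802151698 1.6112906348032405 0.21498640136545522
```

>>> apply_moves(claw=[-1, -1, -1, -1], travel=[[-0.045, 0, 0.018], [-0.045, 0, 0.018], [0, 0, 0], [0, 0, 0]], spin=[0, 0, 0, 0])

```text
t: 20.5
ee_pos: [507.4, 171.0, 83.9]
tool_rot: [-0.001, 0.997, -0.075, 0.008]
wrist_force: [4.9, -1.9, 8.3]
width: 20.9
grip_force: 67.0
```

```bash
cat > f.py <<'E'
from h import *
s=robot.state();T=s['ee_pos'];F=s['wrist_force']+[0,0,3.7];print(s['t'],T,"FX,FY,Fn",F@X,F@Y,F@n,s['width'])
d=T-np.array([530.83,165.79,94.73]);print(d@X,d@Y,d@n)
E
python3 f.py
```

```text
20.5 [507.39679802 170.99632263  83.92878852] FX,FY,Fn 9.753933808561992 -1.1286499604220697 8.70218537165578 20.94037904663389
-26.26913466458928 1.646047293012823 0.3316804276341007
```

>>> apply_moves(claw=[-1, -1, -1, -1, -1], travel=[[-0.07, 0, 0.025], [-0.07, 0, 0.025], [-0.07, 0, 0.025], [0, 0, 0], [0, 0, 0]], spin=[0, 0, 0, 0, 0])

```text
t: 21.0
ee_pos: [506.9, 171.1, 83.9]
tool_rot: [-0.001, 0.997, -0.075, 0.012]
wrist_force: [11.4, -3.4, 6.9]
width: 20.9
grip_force: 66.9
```

```bash
python3 f.py
```

```text
21.0 [506.88424414 171.11127491  83.92995386] FX,FY,Fn 15.13488183148951 -1.6239342950376952 4.58378466874242 20.8968047615221
-26.743526341820594 1.6831136951910235 0.5541787058117267
```

>>> apply_moves(claw=[-1, -1, -1, -1, -1], travel=[[-0.05, 0, 0.03], [-0.03, 0, 0.03], [0, 0, 0], [0, 0, 0], [0, 0, 0]], spin=[0, 0, 0, 0, 0])

```text
t: 21.5
ee_pos: [506.8, 171.2, 84.0]
tool_rot: [-0.001, 0.997, -0.075, 0.013]
wrist_force: [11.9, -5.7, 12.1]
width: 20.7
grip_force: 67.5
```

```bash
python3 f.py
```

```text
21.5 [506.75081221 171.17128514  83.97695081] FX,FY,Fn 18.124990417535994 -3.892003635593939 8.947269917079288 20.735630988594608
-26.851364657645895 1.7225102510061814 0.6563199360089561
```

Now at about 18 N total including friction, so about 15 N on the stop. I hold it there for 1.2 s.

>>> apply_moves(claw=[-1, -1, -1, -1, -1, -1, -1, -1, -1, -1, -1, -1], travel=[[0, 0, 0], [0, 0, 0], [0, 0, 0], [0, 0, 0], [0, 0, 0], [0, 0, 0], [0, 0, 0], [0, 0, 0], [0, 0, 0], [0, 0, 0], [0, 0, 0], [0, 0, 0]], spin=[0, 0, 0, 0, 0, 0, 0, 0, 0, 0, 0, 0])

```text
t: 22.7
ee_pos: [506.7, 171.1, 83.9]
tool_rot: [-0.001, 0.997, -0.075, 0.013]
wrist_force: [11.2, -5.3, 11.0]
width: 20.7
grip_force: 67.5
```

```bash
python3 f.py
```

```text
22.7 [506.72595537 171.14396641  83.94251292] FX,FY,Fn 16.97362287587842 -3.533577143807293 8.347292797910121 20.719482376061382
-26.88449375903563 1.6917837280434733 0.6337702766041355
```

>>> apply_moves(claw=[-1, -1, -1, -1, -1, -1], travel=[[0.06, 0, -0.03], [0.06, 0, -0.03], [0.06, 0, -0.03], [0.06, 0, -0.03], [0.05, 0, -0.025], [0, 0, 0]], spin=[0, 0, 0, 0, 0, 0])

```text
t: 23.3
ee_pos: [507.1, 171.1, 83.9]
tool_rot: [-0.001, 0.997, -0.075, 0.007]
wrist_force: [3.9, -2.5, 7.5]
width: 20.9
grip_force: 67.1
```

```bash
python3 f.py
```

```text
23.3 [507.05383425 171.08387636  83.93287481] FX,FY,Fn 8.584657789951478 -1.8705473733354685 8.30602961636963 20.854202279076688
-26.586606171787473 1.6813660248441067 0.4842285445606342
```

>>> apply_moves(claw=[-0.35, -0.2, 0, 0.2, 0.2, 0.2], travel=[[0, 0, 0], [0, 0, 0], [0, 0, 0], [0, 0, 0], [0, 0, 0], [0, 0, 0]], spin=[0, 0, 0, 0, 0, 0])

```text
t: 23.9
ee_pos: [500.2, 170.9, 79.1]
tool_rot: [0.0, 0.997, -0.075, -0.0]
wrist_force: [-0.2, 0.6, 0.1]
width: 51.5
grip_force: 0.0
```

>>> apply_moves(claw=[0.2, 0.2, 0.2, 0.2, 0.2, 0.2, 0.2], travel=[[0, 0, -0.2], [0, 0, -0.5], [0, 0, -0.8], [0, 0, -0.8], [0, 0, -0.8], [0, 0, -0.5], [0, 0, 0]], spin=[0, 0, 0, 0, 0, 0, 0])

```text
t: 24.6
ee_pos: [502.1, 171.2, 153.8]
tool_rot: [-0.001, 0.997, -0.075, 0.002]
wrist_force: [0.7, -0.3, 0.6]
width: 50.8
grip_force: 0.0
```

```bash
python3 - <<'E'
from h import *
c,im=snap("wrist","w6");s=robot.state();print(s['t'],s['ee_pos'],s['wrist_force'],s['width'])
c,i2=snap("scene","s6")
b=cv2.copyMakeBorder(cv2.resize(i2[120:220,270:420],(450,300),interpolation=cv2.INTER_CUBIC),0,0,0,190,cv2.BORDER_CONSTANT)
cv2.imwrite("pics/both6.png",np.vstack([im[:300],b])[:,:,::-1])
E
```

```text
24.65 [501.21551412 171.03354522 152.50502155] [-0.66926587 -0.61240968 -0.75924559] 51.84030824837027
```

View pics/both6.png

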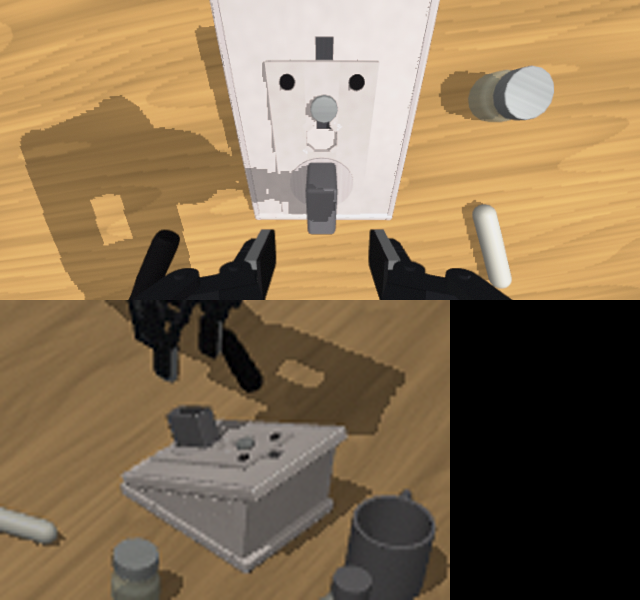

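The plate lies flat with the stud head (323,109) over the slot's upper end, the round hole at (321,137), and the gripper clear. I'll check the distance numerically before handing in.

```bash
python3 - <<'E'
from h import *
import station
c=imaging.calibration("wrist")
P=[onplane(c,[uv],O+h*n,n)[0]-O for h,uv in((12.5,[323,109]),(4,[321.5,137]))]
print([(p@X,p@Y) for p in P]); d=(P[0]-P[1])@X; print(d)
if d>22.5: print(station.hand_in())
E
```

```text
[(np.float64(-13.432068254033737), np.float64(-3.3364237735574416)), (np.float64(-38.32407712692191), np.float64(-2.339635369860746))]
24.892008872888166
the job is handed in; nothing more can be done
None
```

The timer plate is on the stud and lying flat: I slid it down to the stop, pushed it there with about 15 N for over a second, let go and handed the job in. The last camera check put the stud 24.9 mm up the slot from the round hole, against 24.5 mm when fully home.

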